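# Fit the full gas cartridge to the table stove

## Robot

A 6-joint arm with a two-finger parallel gripper is mounted at the origin on a cart in front of the work surface, level with it; the furniture and walls round the work are solid. World frame = base frame: x ahead of the robot, y to its left, z up, the work surface at z = 0. Lengths are in m, angles in rad, forces in N, time in s.
With the tool pointing down it reaches from about 0.35 to 0.925 m from the base axis. Payload 6.4 kg.
Tool frame: the origin (TCP) lies at the very end of the fingers, on their centre line; the grasp point (between the pads) lies 19 mm behind it; z points along the fingers, y is the line along which they close (so a half turn about z gives the same grasp; the last joint's range is limited). The gripper opens to 94 mm and grips with 3 to 60 N. Pads are 16 mm wide; open, the fingers measure 119 mm over their backs; the gripper's body (75 mm by 177 mm) begins 78 mm behind the grasp point.
Start: joints at [-0.174, 0.245, 1.558, -0, 1.339, -0.174], TCP at [0.65, 0, 0.205] pointing down, gripper open.
Joint ranges: [-3.13, 3.13], [-1.02, 2.26], [0.13, 2.54], [-0.95, 4.09], [0.21, 2.88], [-2.74, 2.74]. Speed limits (rad/s): [2.57, 2.57, 3.14, 3.14, 3.14, 3.14].

## Interface

Orientations are given as a rotation vector (axis times angle).
In Python, from plant import bot gives the robot as it stands. The module is installed in compiled form; this text tells all that it offers.
- The arm moves only by the tool servo_tool, never from a script. Its argument "plan" is a list of rows, each a list of 7 numbers: the shift along the tool's x, y, z in mm, then the turn, a rotation vector about the tool's x, y, z in degrees, then the finger opening in mm, from 0 to 94. A call has 1 to 20 rows; each row shifts and turns the commanded pose from where the row before left it, along the tool's axes as they then stand; what a row does not reach is not made up. A row lasts 1/8 s, in which the tool goes at most 62.5 mm and 10.7 degrees, less where a joint would pass 70% of its speed; a pose out of reach is approached as far as the arm can. A call is refused whole if a number of a shift passes 62.5 or a number of a turn 10.7, either way. A call with a gripper value outside its range is refused whole. The fingers move at their own pace and stop on an object; "squeeze" is the grip in N (left out, the last holds). Time passes only in rows, so rows that do not move let the fingers close. It gives the time, the measured TCP pose, the force, the opening and the grip force at its end, in the units of the state.
- bot.state(): the state, without advancing time (a new reading comes with each control period).
- bot.capture(name): name is "scene" or "side" or "wrist"; returns the picture (384x512x3 uint8, blue, green, red); there is no depth.
- bot.camera_info(name): a dict with "fovy" (degrees; the focal length in pixels is half the picture's height over the tangent of half this angle, whatever the lens; pixels are square), "cx", "cy" (the principal point, pixels), "extrinsics" (4x4, takes a point from world to camera coordinates). Camera axes: x right, y up, looking along -z (the intrinsics and any distortion apply to the point x, -y, -z); pixel columns grow to the right and rows downward; lengths in m; the calibration is good to about 2 mm. The wrist camera is an equidistant fisheye: a pixel r from the principal point sees the ray r / f radians off the axis. A picture is of the moment at which its call begins: read the wrist's pose just before it. camera_info takes no time and is no camera call; for the wrist camera it gives the pose at the moment of the call.
- bot.job_done(): hands the job in; it is judged then, once.
The state is a dict: "time_s": time; "q": joint angles; "joint_velocities": joint speeds; "effort": joint torques, N m; "tool_pos": TCP position; "ee_rot": TCP orientation; "force": force on the tool from outside, world axes, zero at the start; "moment": the same for the moment, N m; "gripper_width": opening from 0.0 (shut) to 1.0 (fully open); "grasp_force": force on a finger pad.
Only numpy, scipy, OpenCV 4.12 (cv2) and the standard library are available. Lean on these libraries where they do the work, as an engineer would, in place of code of your own. Each camera call takes 0.05 s, during which the arm holds its last target. There are 200 camera calls.

## Task

Two gas cartridges that look alike lie in the slanted rack: feel by lifting which one is full and which is used up. Lay the full one in the stove's cradle with its nose towards the regulator and then push the red slide behind it until it clicks home, so that the cartridge is held against the gasket; lay the used-up one in the green recycling caddy. Set the cartridges down rather than drop them, and leave the other things on the worktop alone.

Things in the scene. Friction and masses are not known exactly. Their poses are not given: they have to be found in the camera images.
- cartridge_a: A gas cartridge with a blue and white painted jacket: a cylinder 66 mm in diameter, 140 mm long, then a shoulder and a collar 33 mm in diameter, the nose; 165 mm over all. One of the two is full (about 330 g), the other used up (about 110 g), each within 15 %; they look the same. Origin: centre of the base; z runs along the cylinder to the nose. It starts in the rack
- cartridge_b: The other gas cartridge with a blue and white painted jacket: a cylinder 66 mm in diameter, 140 mm long, then a shoulder and a collar 33 mm in diameter, the nose; 165 mm over all. One of the two is full (about 330 g), the other used up (about 110 g), each within 15 %; they look the same. Origin: centre of the base; z runs along the cylinder to the nose. It starts in the rack
- cartridge_a_nose (a point): Centre of the flat nose end of cartridge_a, 165 mm along its z axis from the base
- cartridge_b_nose (a point): The same point of cartridge_b
- rack: Fixed wooden rack, 230 mm wide (x), 110 mm high; origin: centre of its underside. Two berths at x = +55 and -55 mm: in each a cartridge lies on two steel strips, its axis rising 30 degrees towards the rack's -y (towards the stove, to the robot's right), base down against a lip. Beside each, fingers have 22 mm and more of room, down to 18 mm below its axis (square to the slope)
- stove: Fixed stove, 300 mm wide (y). Along its front the open bay: a V cradle of two steel strips along the stove's y; black regulator at the -y end, red slide at the +y end, burner to +x. Beside a lying cartridge fingers have 35 mm of room in front and 30 mm behind, down to 18 mm below its axis; deck 58 mm high, pan supports 83 mm. Origin: on the underside, below the bay axis, mid-width
- cradle (a point): Point on the axis of a cartridge that lies in the stove's cradle, 50 mm above the stove's underside, straight above the stove's origin (axes as the stove's). The nose must point to -y. With the slide back there is room from the gasket, at y = -83 mm, to the slide's face at y = +116 mm minus the slide's joint value. Laid with its base at y = +99 mm a cartridge has 8 mm and more at either end
- gasket_face (a point): Centre of the regulator's round rubber gasket, on the bay axis at y = -83 mm of the stove. It stands on a spring and gives up to 11 mm (about 1.5 N at first, 3 N at 5 mm). With the slide clicked home the nose presses it in by 4 to 8 mm
- slide (a joint): Travel of the stove's slide towards the regulator, m: 0 fully back, hard stop at 0.042. A spring roller drops behind a ridge on the slide (the click) at 0.032; clicked it rests at 0.038 to 0.042, short of that it is not locked. About 1 N to move it alone, up to 18 N to push it with a cartridge over the click. The roller's black bridge stands before the bay at y = 80 to 115 mm, 46 mm high
- slide_tab (a point): Top edge of the slide's red thumb tab, middle of its face towards the stove's +y, away from the cartridge: push this face towards the stove's -y. The tab is 32 mm wide (x), 9 mm thick; its top is 105 mm above the worktop and 22 mm above a lying cartridge. On its +y side the space is free above 50 mm
- caddy: Fixed open green plastic recycling caddy, 210 mm long (y), 160 mm wide (x), 60 mm high, 5 mm walls, floor 5 mm thick; empty. Origin: centre of its underside
- tin: A small tin, a bystander to leave where it is
- tomato: A tomato, a bystander to leave where it is
- jam_jar: A jam jar, a bystander to leave where it is
- mug: A mug, a bystander to leave where it is
- lemon: A lemon, a bystander to leave where it is
- garlic: A garlic bulb, a bystander to leave where it is

How it is judged:
By the outcome, as a careful person would: the job done as asked, in the order asked, and still so for the second after the job is handed in, with the robot touching nothing.
It also fails if it takes over 66 s, if anything falls off the work surface, if the arm or the gripper's body presses on something with over 40 N, if the wrist force passes 120 N, or if a joint passes its speed limit or range.

## Working session

There is one attempt and no reset: what is moved stays moved. The work goes in short steps, Python scripts to look and compute and a tool call to move; the robot and the scene stay as the last step left them, time stands still between calls to the robot, and variables do not carry over. Pictures are saved under pics/ and viewed, at most 10 in all, crops included, and the job is handed in when it is done.

Besides the shell and the picture viewer there is one more tool, called after "Emit:" as name(argument=value, ...) on one line, values as JSON. servo_tool: Moves the arm, as the interface text tells. Its arguments: {"type":"object","properties":{"plan":{"type":"array","items":{"type":"array","items":{"type":"number"}}},"squeeze":{"type":"number"}},"required":["plan"]}

```bash
mkdir -p pics; python3 - <<'E'
from plant import bot
import cv2,numpy as np
np.set_printoptions(precision=4,suppress=True)
for n in("scene","side","wrist"):
    i=bot.camera_info(n);print(n,i)
    cv2.imwrite(f"pics/{n}0.png",bot.capture(n))
print(bot.state())
E
```

```text
scene {'fovy': 48.01348834375423, 'cx': 259.19825048690865, 'cy': 187.87395636872893, 'extrinsics': array([[ 0.7952, -0.6063,  0.0085, -0.4637],
       [ 0.3203,  0.432 ,  0.8431, -0.2772],
       [-0.5148, -0.6677,  0.5377, -1.1677],
       [ 0.    ,  0.    ,  0.    ,  1.    ]])}
side {'fovy': 48.39352438172697, 'cx': 250.56520858565312, 'cy': 194.23748815929437, 'extrinsics': array([[-0.9998,  0.0058,  0.0197,  0.5633],
       [ 0.0161, -0.3759,  0.9265, -0.1437],
       [ 0.0128,  0.9267,  0.3757, -1.5019],
       [ 0.    ,  0.    ,  0.    ,  1.    ]])}
wrist {'fovy': 65.70646984690485, 'cx': 259.2803561794889, 'cy': 188.93824243091672, 'extrinsics': array([[ 1.    , -0.0008, -0.0006, -0.6482],
       [ 0.0006,  0.968 , -0.2509,  0.0251],
       [ 0.0008,  0.2509,  0.968 , -0.391 ],
       [ 0.    ,  0.    ,  0.    ,  1.    ]])}
{'time_s': 0.15, 'q': array([-0.1741,  0.2457,  1.5587, -0.    ,  1.3387, -0.1741]), 'joint_velocities': array([-0.0006, -0.003 , -0.0026,  0.0007, -0.0017,  0.0004]), 'effort': array([  0.0009, -41.6264, -31.4983,   0.0686,   0.0316,  -0.0001]), 'tool_pos': array([0.6496, 0.0001, 0.2046]), 'ee_rot': array([-2.2206, -2.2207,  0.0013]), 'force': array([ 0.5653, -0.1342, -0.5631]), 'moment': array([-0.0376,  0.0051, -0.0486]), 'grasp_force': 0.0, 'gripper_width': 1.0026336348579736}
```

View pics/scene0.png

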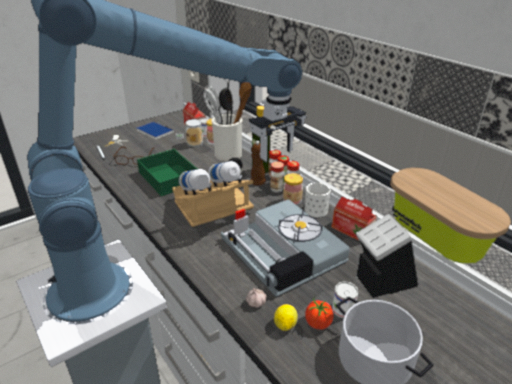

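View pics/side0.png

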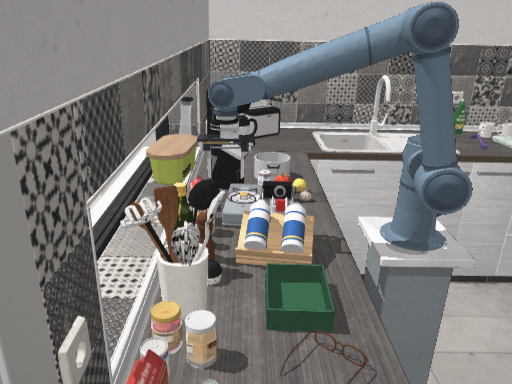

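View pics/wrist0.png

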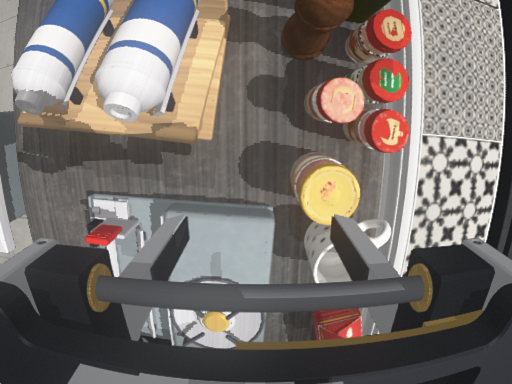

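```bash
cat > h.py <<'E'
from plant import bot
import cv2,numpy as np
np.set_printoptions(precision=4,suppress=True)
def ray(i,px,fish):
    f=192/np.tan(np.radians(i["fovy"]/2)); E=np.array(i["extrinsics"])
    u,v=px[0]-i["cx"],px[1]-i["cy"]; r=np.hypot(u,v)
    if fish: th=r/f; d=np.array([np.sin(th)*u/r,-np.sin(th)*v/r,-np.cos(th)])
    else: d=np.array([u/f,-v/f,-1])
    d=E[:3,:3].T@d; return -E[:3,:3].T@E[:3,3], d/np.linalg.norm(d)
def onz(R,z): o,d=R; return o+d*(z-o[2])/d[2]
def tri(*Rs):
    A=[np.eye(3)-np.outer(d,d) for o,d in Rs]
    p=np.linalg.solve(sum(A),sum(a@o for a,(o,d) in zip(A,Rs)))
    return p,[np.linalg.norm(a@(p-o)) for a,(o,d) in zip(A,Rs)]
E
python3 - <<'E'
from h import *
w=bot.camera_info("wrist"); s=bot.camera_info("side"); c=bot.camera_info("scene")
R=lambda p:ray(w,p,1)
print("nose b",onz(R((122,107)),.13),"nose a",onz(R((30,98)),.13))
print("tab",onz(R((104,232)),.105)); print("stove corners z.058",onz(R((90,195)),.058),onz(R((273,208)),.058))
print("rack corners z0",onz(R((213,140)),0),onz(R((20,122)),0))
print("caddy rim side",[onz(ray(s,p,0),.06) for p in((266,264),(326,264),(331,329),(266,329))])
E
```

```text
nose b [0.5237 0.0843 0.13  ] nose a [0.4066 0.1065 0.13  ]
tab [ 0.4734 -0.0492  0.105 ]
stove corners z.058 [ 0.431  -0.0193  0.058 ] [ 0.6642 -0.0342  0.058 ]
rack corners z0 [0.5881 0.0395 0.    ] [0.2555 0.0874 0.    ]
caddy rim side [array([0.5234, 0.3049, 0.06  ]), array([0.3551, 0.3004, 0.06  ]), array([0.3904, 0.5735, 0.06  ]), array([0.534, 0.576, 0.06 ])]
```

Emit:
servo_tool(plan=[[50,-30,-25,0,0,0,94],[50,-30,-25,0,0,0,94],[50,-30,-25,0,0,0,94],[0,0,0,0,0,0,94],[0,0,0,0,0,0,94]])

```text
time_s: 0.78
tool_pos: [0.5613, 0.1474, 0.2787]
ee_rot: [-2.221, -2.222, 0.001]
force: [0.8, -0.0, -0.5]
gripper_width: 0.997
grasp_force: 0.0
```

```bash
python3 - <<'E'
from h import *
import pickle
i=bot.camera_info("wrist"); im=bot.capture("wrist"); cv2.imwrite("pics/w1raw.png",im); pickle.dump(i,open("w1.pkl","wb"))
cv2.imwrite("pics/w1.png",cv2.resize(im,(800,600),interpolation=cv2.INTER_CUBIC))
E
```

```text
(no output)
```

View pics/w1.png

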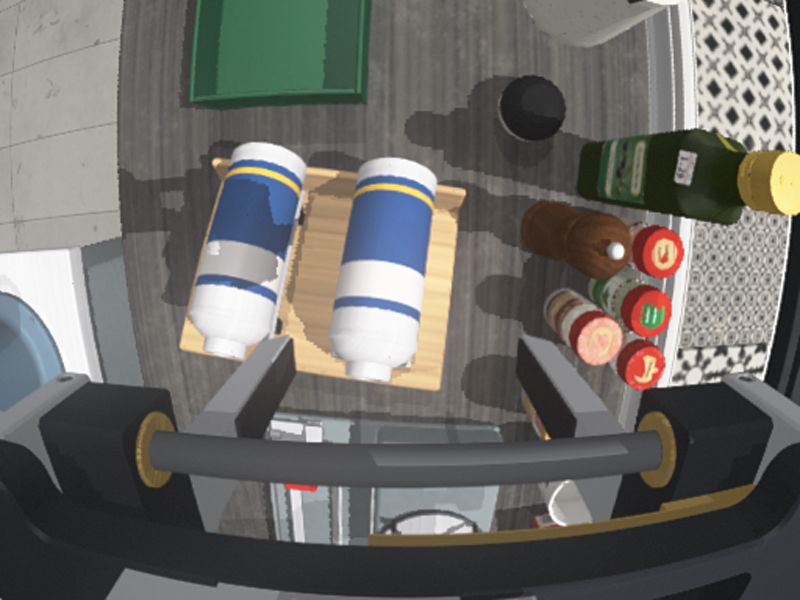

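```bash
python3 - <<'E'
from h import *
import pickle
w1=pickle.load(open("w1.pkl","rb")); k=1.5625
w0=dict(w1); w0["extrinsics"]=np.array([[1,-.0008,-.0006,-.6482],[.0006,.968,-.2509,.0251],[.0008,.2509,.968,-.391],[0,0,0,1]])
sd=bot.camera_info("side")
P=lambda p:ray(w1,(p[0]/k,p[1]/k),1)
print("noseR",tri(ray(w0,(124,112),1),P((369,374)))); print("noseL",tri(ray(w0,(28,101),1),P((222,352))))
for z in(0,.01): 
  c=[onz(P(p),z)[:2] for p in((181,350),(440,388),(465,190),(213,160))]; print("rack",z,*c,[np.linalg.norm(c[i]-c[i-1]) for i in range(4)],np.degrees(np.arctan2(*(c[1]-c[0])[::-1])))
# axis planes by silhouette bisectors
for n,L,Rr in(("R",((358,182),(336,320)),((437,190),(423,325))),("L",((230,165),(193,290)),((306,175),(276,310)))):
  o=P(L[0])[0]
  nL=np.cross(P(L[0])[1],P(L[1])[1]); nR=np.cross(P(Rr[0])[1],P(Rr[1])[1]); nL/=np.linalg.norm(nL); nR/=np.linalg.norm(nR)
  n_=nL+nR; n_/=np.linalg.norm(n_); ax=np.cross(nL,nR);ax/=np.linalg.norm(ax); ax*=-np.sign(ax[1])
  half=np.arccos(abs(nL@nR))/2; D=.033/np.sin(half)
  print(n,"axis",ax,"elev",np.degrees(np.arcsin(ax[2])),"yaw",np.degrees(np.arctan2(ax[0],-ax[1])),"dist",D)
  foot=np.cross(ax,n_); foot/=np.linalg.norm(foot); foot*=-np.sign(foot[2]); q=o+foot*D; print("  point on axis",q, "at nose y",)
c=[onz(P(p),.06) for p in((190,103),(365,100))]; print("caddy near rim",c)
E
```

```text
noseR (array([0.5334, 0.0793, 0.1458]), [np.float64(0.00021091901848932648), np.float64(0.00021091901848932797)])
noseL (array([0.4259, 0.0999, 0.1554]), [np.float64(0.0015988024088900137), np.float64(0.0015988024088900532)])
rack 0 [0.3021 0.0365] [ 0.5983 -0.0033] [0.6192 0.2085] [0.3622 0.2457] [np.float64(0.21762541961375986), np.float64(0.2987884278090414), np.float64(0.21284269406591314), np.float64(0.2597039552767313)] -7.666662035387725
rack 0.01 [0.3078 0.0406] [0.5974 0.0016] [0.6179 0.2088] [0.3665 0.2452] [np.float64(0.21287948923378697), np.float64(0.29227251124359616), np.float64(0.20820106438076197), np.float64(0.2540403848476221)] -7.6666620353877235
R axis [-0.1141 -0.8743  0.4718] elev 28.15067914382366 yaw -7.433082119365779 dist 0.3481696440292154
  point on axis [0.5337 0.0585 0.1516] at nose y
L axis [-0.1053 -0.8222  0.5594] elev 34.01726833768608 yaw -7.295703705214747 dist 0.34741281704854277
  point on axis [0.4207 0.0541 0.1874] at nose y
caddy near rim [array([0.3649, 0.2977, 0.06  ]), array([0.5263, 0.2879, 0.06  ])]
```

Emit:
servo_tool(plan=[[-60,-10,-7,0,0,0,94],[-60,-10,-7,0,0,0,94],[-60,-10,-7,0,0,0,94],[-60,-10,-7,0,0,0,94],[-60,-10,-7,0,0,0,94],[-60,-10,-7,0,0,0,94],[-60,-10,-8,0,0,0,94],[-30,0,0,0,0,0,94],[0,0,0,0,0,0,94],[0,0,0,0,0,0,94]])

```text
time_s: 2.08
tool_pos: [0.491, -0.3021, 0.3283]
ee_rot: [-2.221, -2.219, -0.0]
force: [0.5, 0.6, 0.3]
gripper_width: 0.999
grasp_force: 0.0
```

```bash
python3 - <<'E'
from h import *
import pickle
i=bot.camera_info("wrist"); im=bot.capture("wrist"); pickle.dump(i,open("w2.pkl","wb"))
cv2.imwrite("pics/w2.png",cv2.resize(im,(800,600),interpolation=cv2.INTER_CUBIC))
E
```

```text
(no output)
```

View pics/w2.png

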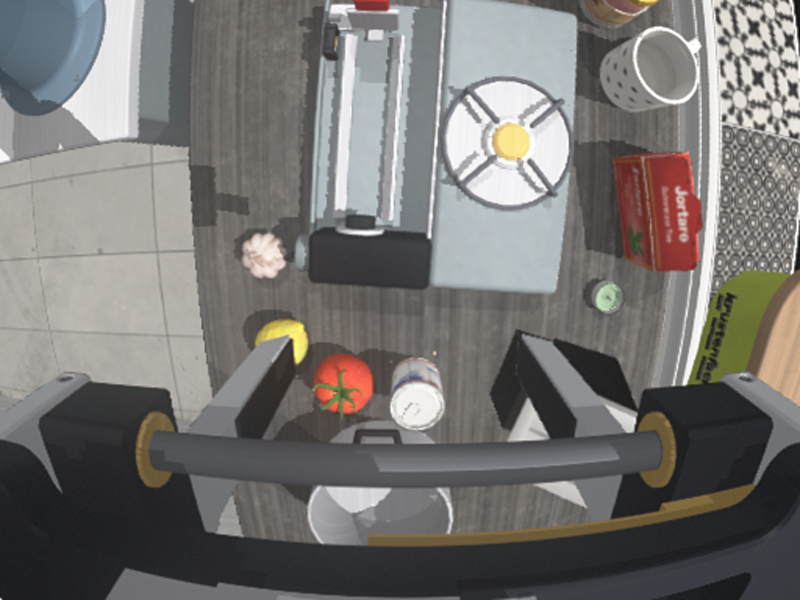

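```bash
python3 - <<'E'
from h import *
import pickle
w=pickle.load(open("w2.pkl","rb")); k=1.5625
P=lambda p,z:onz(ray(w,(p[0]/k,p[1]/k),1),z)
def pr(n,a,b,z): a,b=P(a,z),P(b,z); print(n,a,b,"yaw",np.degrees(np.arctan2(-(b-a)[0],(b-a)[1])), np.linalg.norm(a-b))
pr("strips mid",(364,212),(371,42),.03)
pr("right strip",(390,215),(397,40),.04)
pr("left strip",(340,210),(347,45),.04)
pr("deck right",(555,290),(577,15),.058)
pr("deck front edge",(432,290),(555,292),.058)
pr("bay/deck edge",(435,230),(446,5),.058)
print("tab",P((372,9),.105),P((356,10),.1),P((389,10),.1),"gasket",P((361,232),.05))
w1=pickle.load(open("w1.pkl","rb"))
print("tab w1",onz(ray(w1,(300/k,488/k),1),.105))
E
```

```text
strips mid [ 0.4475 -0.264   0.03  ] [ 0.4551 -0.0845  0.03  ] yaw -2.439811745102889 0.17965340677150998
right strip [ 0.4746 -0.2665  0.04  ] [ 0.4819 -0.0858  0.04  ] yaw -2.3336353596310033 0.1808754159504749
left strip [ 0.424  -0.2608  0.04  ] [ 0.4316 -0.0899  0.04  ] yaw -2.561881849238944 0.17113042422782906
deck right [ 0.6447 -0.34    0.058 ] [ 0.6652 -0.0508  0.058 ] yaw -4.0590225255826295 0.2898658139237813
deck front edge [ 0.5166 -0.34    0.058 ] [ 0.6449 -0.3421  0.058 ] yaw -90.95431895027862 0.1283250375351925
bay/deck edge [ 0.5189 -0.2798  0.058 ] [ 0.5301 -0.0526  0.058 ] yaw -2.8221338786471777 0.2274653981227725
tab [ 0.4612 -0.0752  0.105 ] [ 0.4466 -0.0737  0.1   ] [ 0.4759 -0.0746  0.1   ] gasket [ 0.446  -0.2825  0.05  ]
tab w1 [ 0.4588 -0.0629  0.105 ]
```

```bash
python3 - <<'E'
from h import *
import pickle
w1=pickle.load(open("w1.pkl","rb"))
w0=dict(w1); w0["extrinsics"]=np.array([[1,-.0008,-.0006,-.6482],[.0006,.968,-.2509,.0251],[.0008,.2509,.968,-.391],[0,0,0,1]])
im=cv2.imread("pics/wrist0.png")
red=(im[...,2]>90)&(im[...,1]<70)&(im[...,0]<70); red[:,160:]=0
ys,xs=np.nonzero(red); print(xs.min(),xs.max(),ys.min(),ys.max())
for x in(95,103,111):
  print(x,[(y,im[y,x,2]) for y in range(220,250) if red[y,x]])
  for y in range(224,248,3): print(y,onz(ray(w0,(x,y),1),.105))
E
```

```text
85 121 225 244
95 [(230, np.uint8(133)), (231, np.uint8(154)), (232, np.uint8(135)), (233, np.uint8(144)), (234, np.uint8(143)), (235, np.uint8(164)), (236, np.uint8(174)), (237, np.uint8(151)), (238, np.uint8(199)), (239, np.uint8(224)), (242, np.uint8(235)), (243, np.uint8(226)), (244, np.uint8(135))]
224 [ 0.4629 -0.0399  0.105 ]
227 [ 0.4621 -0.0436  0.105 ]
230 [ 0.4613 -0.0473  0.105 ]
233 [ 0.4605 -0.051   0.105 ]
236 [ 0.4597 -0.0548  0.105 ]
239 [ 0.4589 -0.0586  0.105 ]
242 [ 0.458  -0.0625  0.105 ]
245 [ 0.4571 -0.0664  0.105 ]
103 [(225, np.uint8(133)), (226, np.uint8(134)), (227, np.uint8(135)), (228, np.uint8(134)), (229, np.uint8(134)), (230, np.uint8(134)), (231, np.uint8(135)), (232, np.uint8(145)), (233, np.uint8(148)), (234, np.uint8(146)), (235, np.uint8(126)), (236, np.uint8(144)), (238, np.uint8(163)), (239, np.uint8(191)), (240, np.uint8(225))]
224 [ 0.4739 -0.0394  0.105 ]
227 [ 0.4732 -0.043   0.105 ]
230 [ 0.4725 -0.0467  0.105 ]
233 [ 0.4718 -0.0504  0.105 ]
236 [ 0.471  -0.0541  0.105 ]
239 [ 0.4702 -0.0579  0.105 ]
242 [ 0.4694 -0.0617  0.105 ]
245 [ 0.4686 -0.0656  0.105 ]
111 [(226, np.uint8(135)), (227, np.uint8(133)), (228, np.uint8(135)), (229, np.uint8(135)), (230, np.uint8(135)), (231, np.uint8(134)), (232, np.uint8(133)), (233, np.uint8(144)), (234, np.uint8(151)), (235, np.uint8(162)), (236, np.uint8(172)), (237, np.uint8(173)), (238, np.uint8(176)), (239, np.uint8(175)), (240, np.uint8(174))]
224 [ 0.4847 -0.039   0.105 ]
227 [ 0.484  -0.0426  0.105 ]
230 [ 0.4833 -0.0462  0.105 ]
233 [ 0.4827 -0.0499  0.105 ]
236 [ 0.4819 -0.0535  0.105 ]
239 [ 0.4812 -0.0573  0.105 ]
242 [ 0.4805 -0.061   0.105 ]
245 [ 0.4797 -0.0648  0.105 ]
```

```bash
cat >> h.py <<'E'
from scipy.spatial.transform import Rotation as Ro
def tool(yaw,tilt): # world yaw deg, tilt deg about tool y
    return Ro.from_euler("z",yaw,degrees=True)*Ro.from_matrix(np.array([[0,1,0],[1,0,0],[0,0,-1.]]))*Ro.from_euler("y",tilt,degrees=True)
def delta(p,R):
    s=bot.state(); r=Ro.from_rotvec(s["ee_rot"]); 
    print("tcp",s["tool_pos"],"shift(now axes) mm",(r.inv().apply(np.array(p)-s["tool_pos"])*1000).round(1),"shift(final axes)",(R.inv().apply(np.array(p)-s["tool_pos"])*1000).round(1),"turn deg",np.degrees((r.inv()*R).as_rotvec()).round(2))
E
python3 - <<'E'
from h import *
import pickle
w=pickle.load(open("w1.pkl","rb")); k=1.5625
for n,p in (("mill",(610,252)),("mill body",(545,225)),("black",(500,110)),("bottle",(590,160))):
  print(n,*[onz(ray(w,(p[0]/k,p[1]/k),1),z)[:2] for z in(0,.1,.2)])
delta((.551,.2116,.1906),tool(-7.5,-30))
E
```

```text
mill [0.7789 0.149 ] [0.7312 0.1647] [0.6835 0.1803]
mill body [0.7027 0.1753] [0.6716 0.1852] [0.6405 0.1951]
black [0.6537 0.2899] [0.6333 0.2748] [0.6129 0.2597]
bottle [0.7501 0.2449] [0.7087 0.2396] [0.6673 0.2343]
tcp [ 0.4912 -0.3016  0.3287] shift(now axes) mm [513.1  60.  138.6] shift(final axes) [ 516.4   -7.7 -138.7] turn deg [  1.92 -30.01   7.36]
```

Emit:
servo_tool(plan=[[53,-5,0,0,0,0,78],[53,-5,0,0,0,0,78],[53,-5,0,0,0,0,78],[53,-5,0,0,0,0,78],[53,-5,0,0,0,0,78],[53,-5,0,0,0,0,78],[53,-5,20,0,0,0,78],[53,-5,30,0,0,0,78],[53,-5,40,0,0,0,78],[51,-4,48,0,0,0,78],[0,0,0,0.6,-10,2.4,78],[0,0,0,0.6,-10,2.5,78],[0,0,0,0.7,-10,2.5,78],[0,0,0,0,0,0,78],[0,0,0,0,0,0,78],[0,0,0,0,0,0,78]])

```text
time_s: 4.12
tool_pos: [0.4432, 0.2165, 0.2]
ee_rot: [2.065, 1.806, -0.549]
force: [-0.3, -0.2, 0.3]
gripper_width: 0.83
grasp_force: 0.0
```

```bash
python3 - <<'E'
from h import *
import pickle
print(bot.state()["force"])
delta((.442,.226,.1906),tool(-7.5,-30))
i=bot.camera_info("wrist"); im=bot.capture("wrist"); pickle.dump(i,open("w3.pkl","wb")); cv2.imwrite("pics/w3raw.png",im)
cv2.imwrite("pics/w3.png",cv2.resize(im,(800,600),interpolation=cv2.INTER_CUBIC))
E
```

```text
[-0.323  -0.2346  0.3309]
tcp [0.4432 0.2165 0.2   ] shift(now axes) mm [12.7 -2.5  3.5] shift(final axes) [12.8 -2.4  3.5] turn deg [ 0.1  -0.09 -0.18]
```

View pics/w3.png

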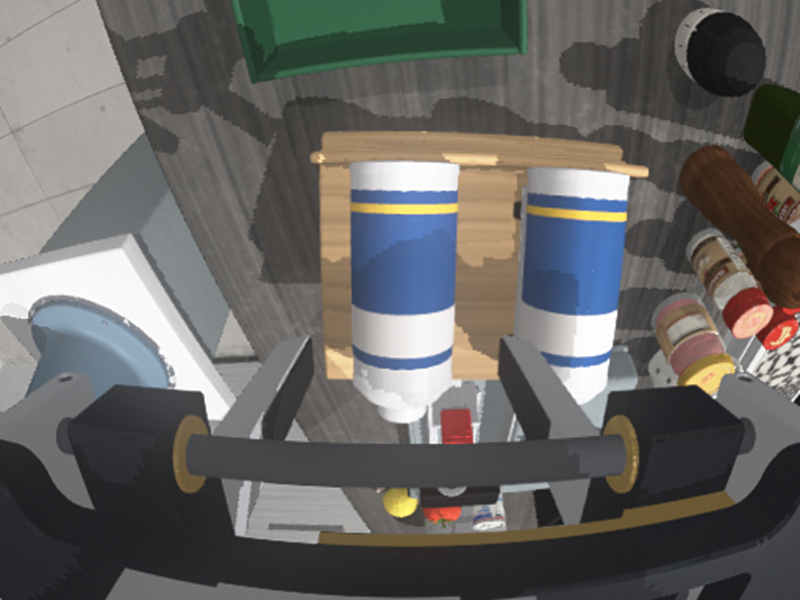

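```bash
python3 - <<'E'
from h import *
import pickle
w=pickle.load(open("w3.pkl","rb")); k=1.5625
s=bot.state(); r=Ro.from_rotvec(s["ee_rot"]); t=s["tool_pos"]
im=cv2.imread("pics/w3raw.png").astype(int)
# blue jacket edges in rows
for y in(135,150,165,180,195):
  m=(im[y,:,0]-im[y,:,2]>60); xs=np.nonzero(m)[0]; g=np.split(xs,np.nonzero(np.diff(xs)>8)[0]+1); print(y,[(a.min(),a.max()) for a in g if len(a)>30])
def T(p,raw=0):
  o,d=ray(w,(p[0]/k,p[1]/k),1); return r.inv().apply(o-t)*1000,r.inv().apply(d)
def axis(L,R):
  o=T(L[0])[0]
  nL=np.cross(T(L[0])[1],T(L[1])[1]); nR=np.cross(T(R[0])[1],T(R[1])[1]); nL/=np.linalg.norm(nL); nR/=np.linalg.norm(nR)
  n=nL+nR;n/=np.linalg.norm(n); ax=np.cross(nL,nR);ax/=np.linalg.norm(ax);ax*=-np.sign(ax[0])
  D=33/np.sin(np.arccos(abs(nL@nR))/2); f=np.cross(ax,n);f/=np.linalg.norm(f);f*=np.sign(f[2]); return o,ax,o+f*D
o,ax,q=axis(((350,185),(351,345)),((459,185),(455,345))); print("cam",o,"axis",ax,"pt",q)
for z in (60,70,80,90): 
  o,d=T((404,163)); print(z,"rim top",o+d*((z-o[2]-33)/d[2]),"nose", (lambda a:a[0]+a[1]*((z-a[0][2])/a[1][2]))(T((402,422))))
E
```

```text
135 []
150 [(np.int64(236), np.int64(291)), (np.int64(355), np.int64(399))]
165 [(np.int64(235), np.int64(290)), (np.int64(352), np.int64(397))]
180 [(np.int64(242), np.int64(290)), (np.int64(360), np.int64(396))]
195 [(np.int64(244), np.int64(288)), (np.int64(360), np.int64(394))]
cam [  72.7025   -1.4635 -179.9898] axis [-0.9971 -0.0107 -0.0748] pt [ 51.4554  -1.8527 103.3323]
60 rim top [79.1406 -1.8265 27.    ] nose [-66.7606  -3.2831  60.    ]
70 rim top [79.4517 -1.8441 37.    ] nose [-72.5718  -3.359   70.    ]
80 rim top [79.7627 -1.8616 47.    ] nose [-78.383   -3.4348  80.    ]
90 rim top [80.0737 -1.8791 57.    ] nose [-84.1942  -3.5106  90.    ]
```

Emit:
servo_tool(plan=[[8,-2,20,0,0,0,78],[0,0,30,0,0,0,78],[0,0,30,0,0,0,78],[0,0,20,0,0,0,78],[0,0,10,0,0,0,78],[0,0,8,0,0,0,78],[0,0,0,0,0,0,78],[0,0,0,0,0,0,78]])

```text
time_s: 5.18
tool_pos: [0.4349, 0.1659, 0.0934]
ee_rot: [2.063, 1.806, -0.55]
force: [0.4, 0.4, 0.0]
gripper_width: 0.83
grasp_force: 0.0
```

Emit:
servo_tool(plan=[[0,0,0,0,0,0,70],[0,0,0,0,0,0,64],[0,0,0,0,0,0,60],[0,0,0,0,0,0,60],[0,0,0,0,0,0,60]], squeeze=20)

```text
time_s: 5.8
tool_pos: [0.4351, 0.1657, 0.0933]
ee_rot: [2.063, 1.806, -0.55]
force: [2.5, 2.1, 0.5]
gripper_width: 0.697
grasp_force: 20.0
```

Emit:
servo_tool(plan=[[0,0,-8,0,0,0,60],[0,0,-20,0,0,0,60],[0,0,-30,0,0,0,60],[0,0,-20,0,0,0,60],[0,0,0,0,0,0,60],[0,0,0,0,0,0,60],[0,0,0,0,0,0,60],[0,0,0,0,0,0,60]])

```text
time_s: 6.8
tool_pos: [0.439, 0.2038, 0.1597]
ee_rot: [2.063, 1.806, -0.554]
force: [-0.1, 0.2, -1.7]
gripper_width: 0.7
grasp_force: 20.0
```

```bash
python3 - <<'E'
from h import *
for _ in range(6):
    bot.capture("side"); s=bot.state(); print(s["force"],s["moment"],s["gripper_width"],s["grasp_force"])
E
```

```text
[ 0.3408  0.0592 -2.6846] [ 0.5078 -0.0039  0.0021] 0.6952791688600712 19.983655214309692
[ 0.038  -0.2838 -3.1819] [ 0.4601 -0.0415  0.0087] 0.7004204882310098 19.983640909194946
[ 0.3907  0.1375 -2.8349] [ 0.5051 -0.0254 -0.0041] 0.6991351315387666 19.983709752559662
[ 0.3444 -1.6725 -3.7897] [ 0.4338 -0.0996 -0.0119] 0.6944809379326087 19.98366504907608
[ 0.181   0.6285 -2.8978] [ 0.5098 -0.0763  0.0143] 0.6969553871997106 19.983641803264618
[ 0.3115 -0.0534 -2.4726] [ 0.4166 -0.0233 -0.0576] 0.6979116180475785 19.983636438846588
```

Emit:
servo_tool(plan=[[-20,0,-35,0,0,0,60],[-20,0,-35,0,0,0,60],[-5,0,-10,0,0,0,60],[0,0,0,-0.4,10,-1.6,60],[0,0,0,-0.4,10,-1.6,60],[0,0,0,-0.4,10,-1.6,60],[-50,0,0,0,0,0,60],[-50,0,0,0,0,0,60],[-50,0,0,0,0,0,60],[-50,0,0,0,0,0,60],[-50,0,0,0,0,0,60],[-50,0,0,0,0,0,60],[0,0,0,0,0,0,60],[0,0,0,0,0,0,60]])

```text
time_s: 8.85
tool_pos: [0.4249, -0.0938, 0.2511]
ee_rot: [-2.272, -2.167, 0.001]
force: [0.1, 0.8, -3.3]
gripper_width: 0.696
grasp_force: 20.0
```

```bash
python3 - <<'E'
from h import *
import pickle
print(bot.state()["force"])
delta((.4533,-.155,.12),tool(-2.7,0))
i=bot.camera_info("wrist"); im=bot.capture("wrist"); pickle.dump(i,open("w4.pkl","wb")); cv2.imwrite("pics/w4raw.png",im)
cv2.imwrite("pics/w4.png",cv2.resize(im,(800,600),interpolation=cv2.INTER_CUBIC))
E
```

```text
[ 0.1249  0.762  -3.3208]
tcp [ 0.4249 -0.0938  0.2511] shift(now axes) mm [-59.9  31.5 131. ] shift(final axes) [-59.8  31.3 131.1] turn deg [-0.1  -0.04  0.  ]
```

View pics/w4.png

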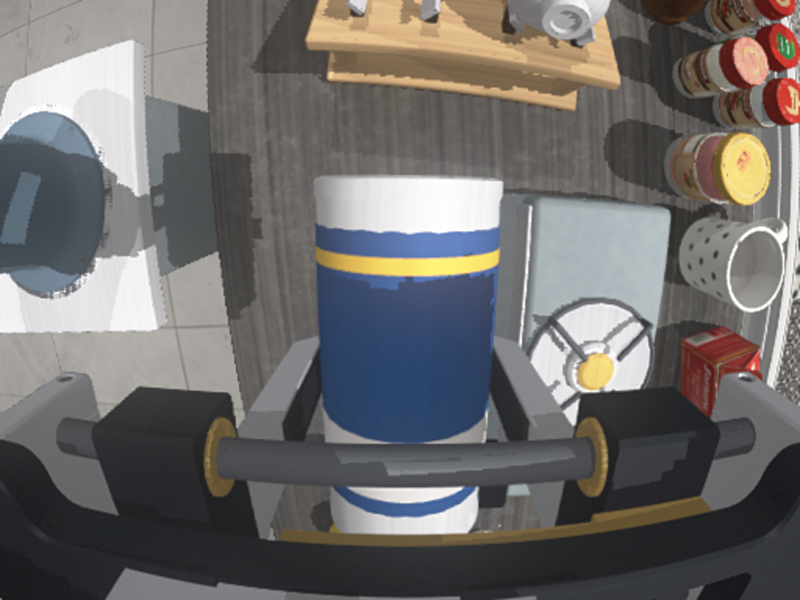

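```bash
python3 - <<'E'
from h import *
import pickle
w=pickle.load(open("w4.pkl","rb")); k=1.5625
s=bot.state(); r=Ro.from_rotvec(s["ee_rot"]); t=s["tool_pos"]
def T(p):
  o,d=ray(w,(p[0]/k,p[1]/k),1); return r.inv().apply(o-t)*1000,r.inv().apply(d)
for z in(-42,-47,-52):
  o,d=T((409,176)); print(o+d*((z-o[2])/d[2]))
L=((315,190),(325,400));R=((502,190),(490,400));o=T(L[0])[0]
nL=np.cross(T(L[0])[1],T(L[1])[1]); nR=np.cross(T(R[0])[1],T(R[1])[1]); nL/=np.linalg.norm(nL); nR/=np.linalg.norm(nR)
n=nL+nR;n/=np.linalg.norm(n); ax=np.cross(nL,nR);ax/=np.linalg.norm(ax);ax*=-np.sign(ax[0])
D=33/np.sin(np.arccos(abs(nL@nR))/2); f=np.cross(ax,n);f/=np.linalg.norm(f);f*=np.sign(f[2]); print("axis",ax,"pt",o+f*D)
def P(p,z): return onz(ray(w,(p[0]/k,p[1]/k),1),z)
a,b=P((668,209),.058),P((540,196),.058);print(a,b)
E
```

```text
[ 73.1042  -0.062  -42.    ]
[ 73.0889  -0.1065 -47.    ]
[ 73.0736  -0.151  -52.    ]
axis [-0.9999 -0.0051  0.0153] pt [ 75.2229   0.0423 -13.3406]
[ 0.6611 -0.0488  0.058 ] [ 0.5369 -0.0385  0.058 ]
```

Emit:
servo_tool(plan=[[-30,15,0,0,0,0,60],[-31,16,10,0,0,0,60],[0,0,40,0,0,0,60],[0,0,40,0,0,0,60],[0,0,40,0,0,0,60],[0,0,30,0,0,0,60],[0,0,20,0,0,0,60],[0,0,12,0,0,0,60],[0,0,0,0,0,0,60],[0,0,0,0,0,0,60],[0,0,0,0,0,0,60]])

```text
time_s: 10.28
tool_pos: [0.4544, -0.1572, 0.0613]
ee_rot: [2.271, 2.168, 0.001]
force: [0.5, 1.0, -2.2]
gripper_width: 0.696
grasp_force: 20.0
```

```bash
python3 - <<'E'
from h import *
print(bot.state()["force"])
delta((.4532,-.156,.0365),tool(-2.7,0))
cv2.imwrite("pics/s5.png",cv2.resize(bot.capture("scene")[180:310,200:370],None,fx=4,fy=4,interpolation=cv2.INTER_CUBIC))
E
```

```text
[ 0.5312  0.9763 -2.2152]
tcp [ 0.4544 -0.1572  0.0613] shift(now axes) mm [ 1.1 -1.3 24.8] shift(final axes) [ 1.1 -1.2 24.8] turn deg [0.12 0.08 0.04]
```

View pics/s5.png

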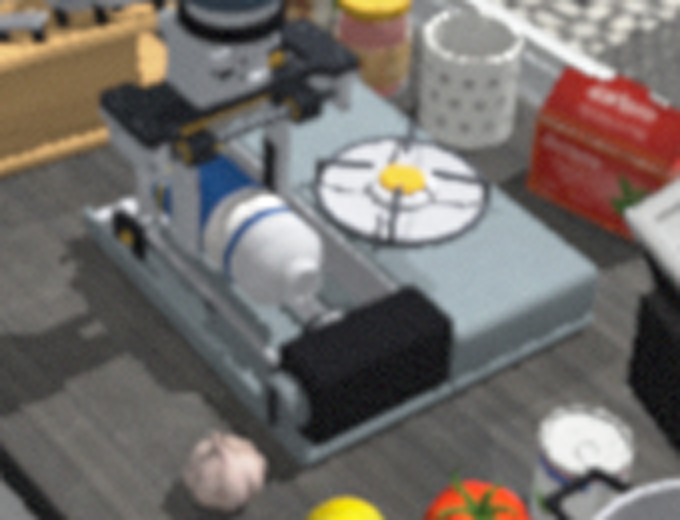

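Emit:
servo_tool(plan=[[1,-1,8,0,0,0,60],[0,0,6,0,0,0,60],[0,0,4,0,0,0,60],[0,0,3,0,0,0,60],[0,0,0,0,0,0,60],[0,0,0,0,0,0,60]])

```text
time_s: 11.08
tool_pos: [0.4528, -0.1559, 0.0395]
ee_rot: [2.272, 2.168, 0.0]
force: [-0.7, 0.1, -1.9]
gripper_width: 0.696
grasp_force: 20.0
```

Emit:
servo_tool(plan=[[0,0,1.5,0,0,0,60],[0,0,1,0,0,0,60],[0,0,0,0,0,0,60],[0,0,0,0,0,0,60]])

```text
time_s: 11.58
tool_pos: [0.4527, -0.1558, 0.0369]
ee_rot: [2.272, 2.169, -0.0]
force: [-0.1, 0.2, -3.4]
gripper_width: 0.698
grasp_force: 20.0
```

Emit:
servo_tool(plan=[[0,0,1,0,0,0,60],[0,0,0,0,0,0,60],[0,0,0,0,0,0,60]])

```text
time_s: 11.95
tool_pos: [0.453, -0.1559, 0.036]
ee_rot: [2.272, 2.168, 0.0]
force: [0.6, -0.1, -2.7]
gripper_width: 0.701
grasp_force: 20.0
```

Emit:
servo_tool(plan=[[0,0,1,0,0,0,60],[0,0,0,0,0,0,60],[0,0,0,0,0,0,60]])

```text
time_s: 12.32
tool_pos: [0.4531, -0.1559, 0.0358]
ee_rot: [2.273, 2.168, 0.001]
force: [-2.7, 2.2, 6.3]
gripper_width: 0.697
grasp_force: 20.0
```

```bash
python3 - <<'E'
from h import *
for _ in range(3):
    bot.capture("side"); s=bot.state(); print(s["force"],s["moment"])
E
```

```text
[-1.9865  1.9606  5.4312] [ 0.3616  0.3877 -0.2119]
[-0.7227  1.8834  7.5865] [ 0.3565  0.3676 -0.2486]
[-1.5648  3.0299  6.0829] [ 0.3989  0.3414 -0.2399]
```

Emit:
servo_tool(plan=[[0,0,-1,0,0,0,70],[0,0,0,0,0,0,82],[0,0,0,0,0,0,82],[0,0,0,0,0,0,82],[0,0,-10,0,0,0,82],[0,0,-20,0,0,0,82],[0,0,-30,0,0,0,82],[0,0,-50,0,0,0,82],[30,0,-20,0,0,0,40],[40,0,0,0,0,0,10],[48,0,0,0,0,0,0],[0,0,0,0,0,0,0],[0,0,0,0,0,0,0],[0,0,0,0,0,0,0],[0,0,0,0,0,0,0]])

```text
time_s: 14.35
tool_pos: [0.4582, -0.0387, 0.1658]
ee_rot: [2.274, 2.167, -0.0]
force: [0.6, -0.7, -0.4]
gripper_width: 0.166
grasp_force: 0.0
```

```bash
python3 - <<'E'
from h import *
delta((.458,-.038,.085),tool(-2.7,0)); print(bot.state()["gripper_width"],bot.state()["force"])
a=bot.capture("scene")[180:310,200:370]
cv2.imwrite("pics/s6.png",cv2.resize(a,None,fx=4,fy=4,interpolation=cv2.INTER_CUBIC))
E
```

```text
tcp [ 0.4582 -0.0387  0.1658] shift(now axes) mm [ 0.7 -0.2 80.8] shift(final axes) [ 0.7 -0.2 80.8] turn deg [ 0.01  0.02 -0.07]
0.16644877999047553 [ 0.6045 -0.7216 -0.3622]
```

View pics/s6.png

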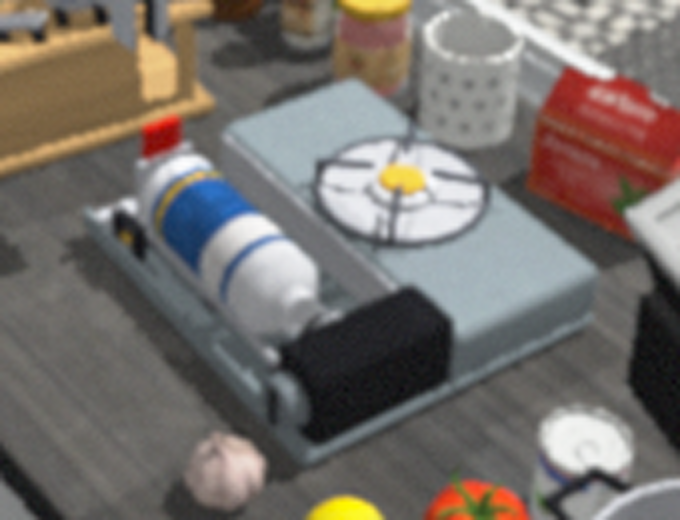

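Emit:
servo_tool(plan=[[0,0,30,0,0,0,0],[0,0,30,0,0,0,0],[0,0,15,0,0,0,0],[0,0,6,0,0,0,0],[0,0,0,0,0,0,0],[-4,0,0,0,0,0,0],[-4,0,0,0,0,0,0],[-4,0,0,0,0,0,0],[-4,0,0,0,0,0,0],[-4,0,0,0,0,0,0],[-4,0,0,0,0,0,0],[-4,0,0,0,0,0,0],[-4,0,0,0,0,0,0],[-3,0,0,0,0,0,0],[-3,0,0,0,0,0,0],[0,0,0,0,0,0,0]])

```text
time_s: 16.4
tool_pos: [0.4563, -0.0731, 0.0849]
ee_rot: [-2.271, -2.164, -0.007]
force: [0.6, 12.3, 5.6]
gripper_width: 0.007
grasp_force: 6.5
```

Emit:
servo_tool(plan=[[-2,0,0,0,0,0,0],[-2,0,0,0,0,0,0],[-2,0,0,0,0,0,0],[-2,0,0,0,0,0,0],[0,0,0,0,0,0,0]])

```text
time_s: 17.02
tool_pos: [0.4556, -0.0825, 0.0848]
ee_rot: [-2.271, -2.166, -0.002]
force: [-0.4, 7.2, 4.4]
gripper_width: 0.0
grasp_force: 3.5
```

Emit:
servo_tool(plan=[[-2,0,0,0,0,0,0],[-2,0,0,0,0,0,0],[0,0,0,0,0,0,0]])

```text
time_s: 17.4
tool_pos: [0.4554, -0.0865, 0.0848]
ee_rot: [-2.271, -2.166, -0.002]
force: [-0.8, 7.1, 4.5]
gripper_width: 0.009
grasp_force: 3.5
```

Emit:
servo_tool(plan=[[-2,0,0,0,0,0,0],[-1,0,0,0,0,0,0],[0,0,0,0,0,0,0]])

```text
time_s: 17.77
tool_pos: [0.4553, -0.0889, 0.0848]
ee_rot: [-2.271, -2.165, -0.004]
force: [-0.9, 9.3, 4.9]
gripper_width: 0.005
grasp_force: 4.6
```

Emit:
servo_tool(plan=[[-2,0,0,0,0,0,0],[0,0,0,0,0,0,0]])

```text
time_s: 18.02
tool_pos: [0.4552, -0.0893, 0.0849]
ee_rot: [-2.27, -2.162, -0.008]
force: [-0.7, 16.4, 7.9]
gripper_width: 0.005
grasp_force: 8.0
```

Emit:
servo_tool(plan=[[-2,0,0,0,0,0,0],[0,0,0,0,0,0,0]])

```text
time_s: 18.27
tool_pos: [0.4551, -0.0895, 0.0849]
ee_rot: [-2.268, -2.16, -0.012]
force: [0.3, 22.4, 10.4]
gripper_width: 0.007
grasp_force: 11.5
```

Emit:
servo_tool(plan=[[5,0,0,0,0,0,0],[15,0,0,0,0,0,0],[20,0,0,0,0,0,0],[0,0,-40,0,0,0,0],[0,0,-60,0,0,0,40],[0,0,-20,0,0,0,78],[0,0,0,0,0,0,78]])

```text
time_s: 19.15
tool_pos: [0.4583, -0.0551, 0.2064]
ee_rot: [2.269, 2.166, 0.002]
force: [-0.2, 0.1, 0.4]
gripper_width: 0.29
grasp_force: 0.0
```

```bash
python3 - <<'E'
from h import *
a=bot.capture("scene")[180:310,200:370]
cv2.imwrite("pics/s7.png",cv2.resize(a,None,fx=4,fy=4,interpolation=cv2.INTER_CUBIC))
R=tool(-7.5,-30)
GR=np.array((.5445,.162,.104)); tz=R.apply([0,0,1])
# left cartridge: actual pre-grasp 100 back; berth offset 110 mm along rack x
tl=np.array((.4351,.1657,.0933)); d=110*np.array([np.cos(np.radians(7.5)),-np.sin(np.radians(7.5)),0])/1000
tr=tl+d; print("TCP grasp R",tr,"vs",GR+.014*tz); delta(tr-.118*tz,R); print(tr-.118*tz)
E
```

```text
TCP grasp R [0.5442 0.1513 0.0933] vs [0.5436 0.1551 0.0919]
tcp [ 0.4573 -0.0547  0.2046] shift(now axes) mm [268.6  82.1   8.9] shift(final axes) [ 242.3   59.2 -129.4] turn deg [  1.31 -29.93   4.71]
[0.5519 0.2098 0.1955]
```

View pics/s7.png

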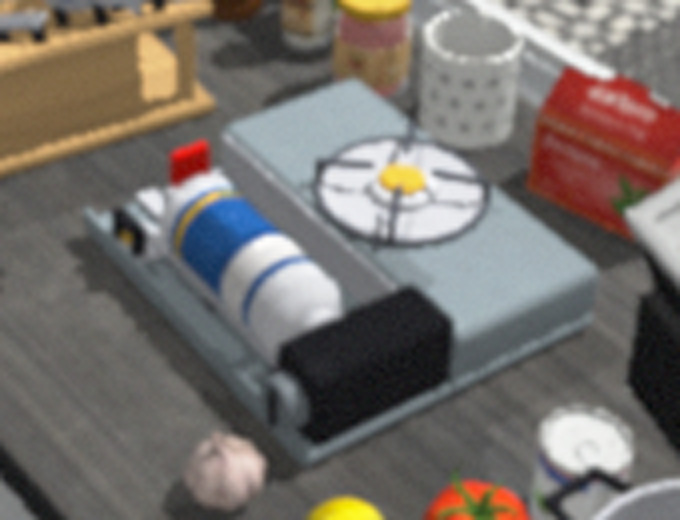

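```bash
python3 - <<'E'
from h import *
import pickle
k=1.5625; w1=pickle.load(open("w1.pkl","rb")); w3=pickle.load(open("w3.pkl","rb"))
t=lambda a,b:tri(ray(w1,(a[0]/k,a[1]/k),1),ray(w3,(b[0]/k,b[1]/k),1))
print("black",t((533,103),(735,55))); print("brown body bottom-left",t((537,222),(700,165)))
E
```

```text
black (array([0.6768, 0.2931, 0.0433]), [np.float64(0.001649154823477926), np.float64(0.0016491548234779292)])
brown body bottom-left (array([0.6948, 0.1793, 0.0014]), [np.float64(0.0015962881899450646), np.float64(0.0015962881899449501)])
```

Emit:
servo_tool(plan=[[0,0,-55,0,0,0,78],[50,16,-30,0,0,0,78],[55,16,0,0,0,0,78],[55,16,0,0,0,0,78],[55,17,0,0,0,0,78],[53,17,0,0,0,0,78],[0,0,0,0.4,-10,1.5,78],[0,0,0,0.4,-10,1.6,78],[0,0,0,0.5,-10,1.6,78],[0,0,0,0,0,0,78],[0,0,0,0,0,0,78]])

```text
time_s: 20.58
tool_pos: [0.5515, 0.2086, 0.2885]
ee_rot: [2.063, 1.81, -0.554]
force: [-0.1, -1.1, -0.0]
gripper_width: 0.828
grasp_force: 0.0
```

Emit:
servo_tool(plan=[[16,0,30,0,0,0,78],[16,0,30,0,0,0,78],[15,0,20,0,0,0,78],[0,0,0,0,0,0,78],[0,0,0,0,0,0,78]])

```text
time_s: 21.2
tool_pos: [0.5526, 0.2098, 0.1985]
ee_rot: [2.063, 1.807, -0.55]
force: [0.2, 0.2, 0.2]
gripper_width: 0.83
grasp_force: 0.0
```

```bash
python3 - <<'E'
from h import *
s=bot.state(); r=Ro.from_rotvec(s["ee_rot"]); t=s["tool_pos"]; w=bot.camera_info("wrist"); im=bot.capture("wrist").astype(int)
delta((.5442,.1513,.0933),tool(-7.5,-30))
def T(p):
  o,d=ray(w,p,1); return r.inv().apply(o-t)*1000,r.inv().apply(d)
at=lambda p,z:(lambda a:a[0]+a[1]*((z-a[0][2])/a[1][2]))(T(p))
for y in range(125,200,10):
  m=(im[y,:,0]-im[y,:,2]>50); m[:200]=0; xs=np.nonzero(m)[0]; g=np.split(xs,np.nonzero(np.diff(xs)>8)[0]+1)
  for a in g:
    if len(a)>30: print(y,a.min(),a.max(),"mid y@104:",at(((a.min()+a.max())/2,y),104)[1])
c=im[85:140,259]; print([tuple(int(q) for q in v) for v in c[::2]])
for y in(100,103,106,110): print(y,at((259,y),71))
E
```

```text
tcp [0.5528 0.21   0.1988] shift(now axes) mm [  1.3  -1.2 121. ] shift(final axes) [  1.4  -0.9 121. ] turn deg [ 0.14 -0.06 -0.1 ]
135 238 291 mid y@104: 3.78142491879054
155 236 291 mid y@104: 2.84900741191104
165 243 290 mid y@104: 5.770119187983056
175 242 290 mid y@104: 5.3211589637371315
185 241 290 mid y@104: 4.870315166553862
195 240 289 mid y@104: 3.9203776960560957
[(79, 84, 88), (82, 87, 93), (82, 87, 93), (89, 101, 111), (106, 137, 164), (114, 148, 176), (111, 143, 171), (115, 148, 177), (113, 145, 174), (115, 146, 176), (118, 153, 183), (116, 149, 178), (117, 150, 180), (104, 132, 159), (156, 158, 164), (255, 255, 255), (253, 252, 253), (252, 252, 252), (253, 252, 253), (253, 253, 253), (253, 253, 253), (253, 253, 253), (253, 253, 253), (255, 255, 255), (206, 151, 126), (194, 131, 101), (194, 133, 103), (194, 131, 100)]
100 [84.0837 -1.4041 71.    ]
103 [81.5477 -1.4072 71.    ]
106 [79.0135 -1.4102 71.    ]
110 [75.6365 -1.4143 71.    ]
```

Emit:
servo_tool(plan=[[0,-1.5,20,0,0,0,78],[0,0,30,0,0,0,78],[0,0,30,0,0,0,78],[0,0,20,0,0,0,78],[0,0,10,0,0,0,78],[0,0,9,0,0,0,78],[0,0,0,0,0,0,78],[0,0,0,0,0,0,78]])

```text
time_s: 22.25
tool_pos: [0.5431, 0.1513, 0.0946]
ee_rot: [2.062, 1.808, -0.551]
force: [-1.1, -0.1, 0.1]
gripper_width: 0.83
grasp_force: 0.0
```

Emit:
servo_tool(plan=[[0,0,0,0,0,0,70],[0,0,0,0,0,0,64],[0,0,0,0,0,0,60],[0,0,0,0,0,0,60],[0,0,0,0,0,0,60]], squeeze=20)

```text
time_s: 22.88
tool_pos: [0.5439, 0.1512, 0.0947]
ee_rot: [2.062, 1.808, -0.549]
force: [4.9, 1.4, 0.3]
gripper_width: 0.7
grasp_force: 20.0
```

Emit:
servo_tool(plan=[[0,0,-8,0,0,0,60],[0,0,-20,0,0,0,60],[0,0,-30,0,0,0,60],[0,0,-20,0,0,0,60],[0,0,0,0,0,0,60],[0,0,0,0,0,0,60],[0,0,0,0,0,0,60],[0,0,0,0,0,0,60]])

```text
time_s: 23.88
tool_pos: [0.5472, 0.1891, 0.1606]
ee_rot: [2.063, 1.808, -0.555]
force: [0.0, 0.5, -1.8]
gripper_width: 0.697
grasp_force: 20.0
```

```bash
python3 - <<'E'
from h import *
for _ in range(3):
    bot.capture("side"); s=bot.state(); print(s["force"],s["gripper_width"])
# caddy by green mask in side view
im=bot.capture("side"); i=bot.camera_info("side"); 
h=cv2.cvtColor(im,cv2.COLOR_BGR2HSV); m=cv2.inRange(h,(55,90,20),(85,255,255)); n,l,st,_=cv2.connectedComponentsWithStats(m)
j=1+st[1:,4].argmax(); c=max(cv2.findContours((l==j).astype(np.uint8),0,1)[0],key=cv2.contourArea)
ap=cv2.approxPolyDP(cv2.convexHull(c),3,True)[:,0]; print(st[j])
for p in ap: print(p,onz(ray(i,p,0),.06)[:2],onz(ray(i,p,0),0)[:2])
# w1: near rim
import pickle
w1=pickle.load(open("w1.pkl","rb")); w3=pickle.load(open("w3.pkl","rb"));k=1.5625
for p in((190,103),(365,97)): print("w1",onz(ray(w1,(p[0]/k,p[1]/k),1),.06)[:2],onz(ray(w1,(p[0]/k,p[1]/k),1),.0)[:2])
for p in((253,80),(525,50)): print("w3",onz(ray(w3,(p[0]/k,p[1]/k),1),.06)[:2],onz(ray(w3,(p[0]/k,p[1]/k),1),.0)[:2])
E
```

```text
[-0.9823  0.4103 -0.5687] 0.6983904584121089
[ 1.3403 -0.8325 -0.6315] 0.6998305633379315
[ 0.2573 -0.3873  0.2717] 0.6972956764991145
[ 266  264   69   68 4168]
[267 264] [0.5206 0.3048] [0.5145 0.2062]
[322 265] [0.3672 0.306 ] [0.3464 0.2075]
[334 311] [0.3719 0.5099] [0.3515 0.4309]
[332 330] [0.3888 0.5767] [0.37   0.5041]
[267 328] [0.5317 0.5727] [0.5266 0.4997]
w1 [0.3649 0.2977] [0.3355 0.3093]
w1 [0.5263 0.2905] [0.5212 0.301 ]
w3 [0.3646 0.3013] [0.3422 0.2858]
w3 [0.521  0.2968] [0.5347 0.2803]
```

Emit:
servo_tool(plan=[[-20,0,-35,0,0,0,60],[-20,0,-35,0,0,0,60],[-5,0,-10,0,0,0,60],[0,0,0,-0.5,10,-1.8,60],[0,0,0,-0.5,10,-1.8,60],[0,0,0,-0.5,10,-1.8,60],[40,-20,0,0,0,0,60],[40,-20,0,0,0,0,60],[40,-20,0,0,0,0,60],[40,-20,0,0,0,0,60],[0,0,0,0,0,0,60],[0,0,0,0,0,0,60]])

```text
time_s: 25.58
tool_pos: [0.4731, 0.3527, 0.2519]
ee_rot: [2.259, 2.182, -0.002]
force: [0.3, -0.3, -1.2]
gripper_width: 0.699
grasp_force: 20.0
```

```bash
python3 - <<'E'
from h import *
print(bot.state()["force"])
delta((.4485,.4125,.06),tool(-2,0))
w=bot.camera_info("wrist"); im=bot.capture("wrist"); s=bot.state(); r=Ro.from_rotvec(s["ee_rot"])
h=cv2.cvtColor(im,cv2.COLOR_BGR2HSV); m=cv2.inRange(h,(55,90,20),(85,255,255)); n,l,st,_=cv2.connectedComponentsWithStats(m)
j=1+st[1:,4].argmax(); c=max(cv2.findContours((l==j).astype(np.uint8),0,1)[0],key=cv2.contourArea)
for p in cv2.approxPolyDP(cv2.convexHull(c),4,True)[:,0]: print(p,onz(ray(w,p,1),.06)[:2],onz(ray(w,p,1),0)[:2])
# base rim in tool frame: white column
col=im[70:150,259].astype(int); print([(70+2*q,int(v.min()),int(v.max())) for q,v in enumerate(col[::2])])
for y in(100,110,120): o,d=ray(w,(259,y),1); o=r.inv().apply(o-s["tool_pos"])*1000; d=r.inv().apply(d); print(y,o+d*((-46-o[2])/d[2]))
E
```

```text
[ 0.286  -0.3446 -1.1674]
tcp [0.4731 0.3527 0.2519] shift(now axes) mm [ 59.2 -26.6 191.8] shift(final axes) [ 58.9 -26.7 191.9] turn deg [-0.03  0.1   0.03]
[295  52] [0.5216 0.5027] [0.5292 0.515 ]
[204 212] [0.3962 0.2999] [0.3836 0.2795]
[182 212] [0.3656 0.3006] [0.348  0.2803]
[175  55] [0.3708 0.5079] [0.3541 0.5211]
[(70, 87, 130), (72, 88, 132), (74, 88, 133), (76, 89, 133), (78, 90, 134), (80, 92, 136), (82, 92, 136), (84, 92, 135), (86, 96, 137), (88, 106, 155), (90, 106, 154), (92, 107, 155), (94, 108, 156), (96, 110, 157), (98, 112, 159), (100, 113, 158), (102, 114, 159), (104, 116, 160), (106, 117, 160), (108, 119, 162), (110, 120, 163), (112, 122, 164), (114, 223, 224), (116, 255, 255), (118, 254, 255), (120, 254, 254), (122, 254, 254), (124, 254, 254), (126, 254, 254), (128, 254, 254), (130, 254, 255), (132, 255, 255), (134, 255, 255), (136, 255, 255), (138, 255, 255), (140, 255, 255), (142, 255, 255), (144, 255, 255), (146, 255, 255), (148, 255, 255)]
100 [ 79.5284  -1.6944 -46.    ]
110 [ 75.0307  -1.694  -46.    ]
120 [ 70.5365  -1.6937 -46.    ]
```

Emit:
servo_tool(plan=[[30,-13,0,0,0,0,60],[30,-13,10,0,0,0,60],[0,0,40,0,0,0,60],[0,0,50,0,0,0,60],[0,0,40,0,0,0,60],[0,0,30,0,0,0,60],[0,0,20,0,0,0,60],[0,0,12,0,0,0,60],[0,0,10,0,0,0,60],[0,0,6,0,0,0,60],[0,0,4,0,0,0,60],[0,0,0,0,0,0,60],[0,0,0,0,0,0,60],[0,0,0,0,0,0,60]])

```text
time_s: 27.38
tool_pos: [0.4498, 0.4143, 0.0315]
ee_rot: [2.258, 2.182, 0.002]
force: [0.9, -0.3, -0.7]
gripper_width: 0.698
grasp_force: 20.0
```

Emit:
servo_tool(plan=[[0,0,2,0,0,0,60],[0,0,0,0,0,0,60],[0,0,0,0,0,0,60]])

```text
time_s: 27.75
tool_pos: [0.4496, 0.4141, 0.029]
ee_rot: [2.259, 2.182, 0.0]
force: [1.0, -0.3, -1.8]
gripper_width: 0.699
grasp_force: 20.0
```

Emit:
servo_tool(plan=[[0,0,2,0,0,0,60],[0,0,0,0,0,0,60],[0,0,0,0,0,0,60]])

```text
time_s: 28.12
tool_pos: [0.4496, 0.4141, 0.027]
ee_rot: [2.259, 2.182, 0.001]
force: [-0.2, 0.7, -1.2]
gripper_width: 0.698
grasp_force: 20.0
```

Emit:
servo_tool(plan=[[0,0,1,0,0,0,60],[0,0,0,0,0,0,60],[0,0,0,0,0,0,60]])

```text
time_s: 28.5
tool_pos: [0.4496, 0.4141, 0.0261]
ee_rot: [2.259, 2.182, 0.001]
force: [-0.1, -0.4, -1.1]
gripper_width: 0.693
grasp_force: 20.0
```

Emit:
servo_tool(plan=[[0,0,1,0,0,0,60],[0,0,0,0,0,0,60],[0,0,0,0,0,0,60]])

```text
time_s: 28.88
tool_pos: [0.4497, 0.4142, 0.0254]
ee_rot: [2.259, 2.182, 0.001]
force: [-1.8, -1.1, 2.1]
gripper_width: 0.697
grasp_force: 20.0
```

Emit:
servo_tool(plan=[[0,0,1,0,0,0,60],[0,0,0,0,0,0,60],[0,0,0,0,0,0,60]])

```text
time_s: 29.25
tool_pos: [0.4498, 0.4142, 0.0254]
ee_rot: [2.259, 2.182, 0.0]
force: [-3.7, -3.8, 9.3]
gripper_width: 0.697
grasp_force: 20.0
```

Emit:
servo_tool(plan=[[0,0,-1,0,0,0,68],[0,0,0,0,0,0,72],[0,0,0,0,0,0,80],[0,0,0,0,0,0,84],[0,0,0,0,0,0,84],[0,0,-10,0,0,0,84],[0,0,-20,0,0,0,84],[0,0,-40,0,0,0,84],[0,0,-60,0,0,0,84],[0,0,-60,0,0,0,84],[-40,0,-30,0,0,0,84],[-40,0,0,0,0,0,84],[0,0,0,0,0,0,84],[0,0,0,0,0,0,84],[0,0,0,0,0,0,84],[0,0,0,0,0,0,84]])

```text
time_s: 31.25
tool_pos: [0.4465, 0.3348, 0.2448]
ee_rot: [2.258, 2.184, -0.0]
force: [-0.3, 0.1, 0.3]
gripper_width: 0.896
grasp_force: 0.0
```

```bash
python3 - <<'E'
from h import *
i=bot.camera_info("wrist"); im=bot.capture("wrist")
def blobs(im,i,f,box,z):
  h=cv2.cvtColor(im,cv2.COLOR_BGR2HSV); m=cv2.inRange(h,(105,120,40),(125,255,255)); n,l,st,ce=cv2.connectedComponentsWithStats(m)
  for j in range(1,n):
    if st[j,4]>60: print(st[j],ce[j],onz(ray(i,ce[j],f),z)[:2])
print("wrist");blobs(im,i,1,0,.06)
h=cv2.cvtColor(im,cv2.COLOR_BGR2HSV); m=cv2.inRange(h,(55,90,20),(85,255,255)); print("green bbox",cv2.boundingRect(cv2.findNonZero(m)))
for k in range(2):
  im=bot.capture("scene"); i=bot.camera_info("scene"); print("scene"); blobs(im,i,0,0,.06)
  r=cv2.inRange(im,(0,0,130),(70,70,255))[205:240,225:270]; print("red tab",np.argwhere(r>0).mean(0)[::-1]+(225,205))
a=cv2.imread("pics/s7.png"); r=cv2.inRange(a,(0,0,130),(70,70,255))[100:200,150:230]; print("tab s7",(np.argwhere(r>0).mean(0)[::-1]+(150,100))/4+(200,180))
E
```

```text
wrist
[237  62  49   8 203] [261.2463  64.6995] [0.4525 0.4681]
[ 237   73   49   45 1908] [263.1027  93.9612] [0.4535 0.4317]
green bbox (193, 36, 296, 209)
scene
[139 123  32  13 212] [153.9198 129.2594] [0.5463 0.7157]
[155 156  16  15 100] [160.9  161.48] [0.4391 0.4328]
[246 230  23  22 265] [254.9509 238.5925] [ 0.4498 -0.1534]
red tab [247.125 219.625]
scene
[139 123  32  13 213] [153.9484 129.2394] [0.5465 0.7158]
[155 156  16  15 102] [161.     161.3431] [0.4399 0.4335]
[246 230  23  22 263] [254.9544 238.5133] [ 0.45   -0.1531]
red tab [247.1077 219.5538]
tab s7 [247.5041 220.0239]
```

The empty lies centred in the caddy. The full one and the slide have not moved since the click. Handing in.

```bash
python3 -c "
from plant import bot
print(bot.job_done())"
```

```text
the job is handed in; nothing more can be done
None
```

Job handed in at about 31 s: the full cartridge (about 3 N when lifted) is in the cradle, nose to the gasket, with the slide pushed over its click to the hard stop; the used-up one (about 1 N) is set down in the green caddy, and no bystander was knowingly touched.

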